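Take the rolling pin out of the half-covered utensil tin

ROBOT

A 6-joint arm with a two-finger parallel gripper is mounted at the origin on a cart in front of the work surface, level with it; the furniture and walls round the work are solid. World frame = base frame: x ahead of the robot, y to its left, z up, the work surface at z = 0. Lengths are in mm, angles in rad, forces in N, time in s.
With the tool pointing down it reaches from about 275 to 750 mm from the base axis. Payload 10.2 kg.
Tool frame: the origin (TCP) lies midway between the tips of the shut fingers; the grasp point (between the pads) lies grip_depth behind it (grip_depth is the distance from the TCP to the grasp point, in mm); z points along the fingers, y is the line along which they close (so a half turn about z gives the same grasp; the last joint's range is limited). The gripper opens to 85 mm and grips with 20 to 120 N. Pads are 22 mm wide; open, the fingers measure 114 mm over their backs; the gripper's body (76 mm by 85 mm) begins 54 mm behind the grasp point. The pads swing forward as they close: fully open they stand 13 mm farther back than shut.
Start: joints at [1.125, 0.313, 1.498, -0, 1.331, -0.223], TCP at [116.017, 512.027, 231.294] pointing down, gripper open.
Joint ranges: [-2.94, 2.94], [-0.97, 2.17], [0.19, 2.56], [-1.23, 4.37], [0.02, 3.11], [-2.88, 2.88]. Speed limits (rad/s): [2.39, 2.39, 3.01, 3.14, 3.14, 3.14].

INTERFACE

Orientations are given as a unit quaternion [w, x, y, z].
In Python, from rig import * gives the robot as it stands.
- The arm moves only by the tool servo_tool, never from a script. Its argument "commands" is a list of rows, each a list of 3 entries, a list of its own where there are three numbers: the gripper command: -1 is fully open, 1 is shut, values between are in proportion, then the shift along the tool's x, y, z in m, then the turn, a rotation vector about the tool's x, y, z in units of 6 degrees (1.0 is 6 degrees). In form: [[grip, [dx, dy, dz], [ax, ay, az]], ...]. A call has 1 to 10 rows; each row shifts and turns the commanded pose from where the row before left it, along the tool's axes as they then stand; what a row does not reach is not made up. A row lasts 1/12 s, in which the tool goes at most 41.7 mm and 7.16 degrees, less where a joint would pass 70% of its speed; a pose out of reach is approached as far as the arm can. A call is refused whole if a number of a shift passes 0.0417 or a number of a turn 1, either way. A call with a gripper value outside its range is refused whole. The fingers move at their own pace and stop on an object; "squeeze" is the grip in N (left out, the last holds). Time passes only in rows, so rows that do not move let the fingers close. It gives the time, the measured TCP pose, the force, the opening and the grip force at its end, in the units of the state.
- sense(): the state, without advancing time (a new reading comes with each control period).
- capture(name): name is "side" or "top"; returns a dict with "pixels" (420x560x3 uint8, red, green, blue), "z_map" (420x560 float32, mm along the optical axis (not along the pixel's ray), 0 where there is no reading), "fx", "fy", "cx", "cy" (pixels), "distortion" ([k1, k2, p1, p2, k3] as OpenCV has them; the pictures are not rectified), "rvec" (rotation vector, rad) and "tvec" (3), from world to camera coordinates, as OpenCV has them. Camera axes: x right, y down, z forward; pixel columns grow to the right and rows downward; lengths in mm; the calibration is good to about 2 mm. A picture is of the moment at which its call begins.
- finish_job(): hands the job in; it is judged then, once.
The state is a dict: "time_s": time; "joints": joint angles; "dq": joint speeds; "tau": joint torques, N m; "eef_pos": TCP position; "ee_rot": TCP orientation; "force": force on the tool from outside, world axes, zero at the start; "wrist_torque": the same for the moment, N m; "grip_width": opening from 0.0 (shut) to 1.0 (fully open); "grip_force": force on a finger pad.
Only numpy, scipy, OpenCV 4.12 (cv2) and the standard library are available. Lean on these libraries where they do the work, as an engineer would, in place of code of your own. Each camera call takes 0.05 s, during which the arm holds its last target. There are 200 camera calls.

TASK

Lift the loose lid off the long steel tin by its black knob and set it down beside the tin, right way up, flat on the board or worktop. Then take the rolling pin out of the tin: it is longer than the mouth and one end lies under the fixed cover, so tip its free end up and draw it out slantwise. Finish while holding the pin still in the gripper, level, at least 5 cm above the top of the tin and touching nothing else; keep the shaker, cup and glass where they are and do not drop anything.

Things in the scene. Friction and masses are not known exactly. Their poses are not given: they have to be found in the camera images.
- pastry_board: Fixed flat beech board, 430 x 570 x 16 mm, laid over the hob; origin under its centre, its top is 16 mm above the origin (z = 0.052). The tin stands on its left part near the front edge; the right front part is free.
- tin: Long steel tin, hollow, 258 (own x) x 138 (own y) x 70 mm high, fixed to the board; origin: centre of its underside, z up. Walls and floor 4 mm. A fixed 3 mm cover closes its top from the -x end to x = -20 mm; from there to the inside of the +x end wall (x = +125 mm) is the mouth, 130 mm wide. Own +x points to the robot's right.
- tin_mouth (a point): Centre of the tin's mouth, level with its top (70 mm above its underside).
- tin_rests (a point): Point on the tin's floor half-way between two wooden rests that keep the pin from rolling: at tin x = +-62 mm, 6 mm thick along x, 10 mm above the tin's underside in the middle, with side stops at y = +-16 to 22 mm rising to 18 mm.
- lid: Loose flat steel lid on the mouth, plate 157 (own x) x 140 x 3 mm, about 0.2 kg; origin: centre of the plate's underside, axes parallel to the tin's at the start. A flange 6 mm deep under the plate (135 x 121 mm) sits in the mouth with about 5 mm play. Set down flat, its origin is 6 mm above what it stands on.
- lid_knob (a point): Centre of the lid's black round knob, 28 mm across and 26 mm tall (13 to 39 mm above the plate's underside), 26 mm above the lid's origin.
- pin: Loose wooden rolling pin lying in the tin along the tin's x, hidden by the lid at first; about 0.16 kg. Round barrel 150 mm long, 28 mm across; with its two handles (16 mm across) 206 mm long overall. Origin at its centre, own x along it towards the mouth end. Its axis lies 24 mm above the tin's underside.
- pin_center (a point): Centre of the rolling pin, on its axis (and of its weight).
- pin_mouth_end (a point): Tip of the handle that lies under the mouth, 103 mm from the pin's centre.
- pin_cover_end (a point): Tip of the handle that lies under the fixed cover, 103 mm from the pin's centre.
- pepper_shaker: Bystander: loose glass shaker with grey cap, 36 mm across, 66 mm tall, on the board behind the tin; origin under its centre.
- cup: Bystander: loose small china cup with handle, 76 x 60 x 62 mm, on the board behind; origin under its centre.
- glass: Bystander: loose small glass tumbler, 45 mm across, 62 mm tall, on the board behind; origin under its centre.

How it is judged:
By the outcome, as a careful person would: the job done as asked, in the order asked, and still so for the second after the job is handed in, while the arm keeps its last pose, push and grip.
It also fails if it takes over 51 s, if anything falls off the work surface, if the arm or the gripper's body presses on something with over 40 N, if the wrist force passes 120 N, or if a joint passes its speed limit or range.

## Working session

There is one attempt and no reset: what is moved stays moved. The work goes in short steps, Python scripts to look and compute and a tool call to move; the robot and the scene stay as the last step left them, time stands still between calls to the robot, and variables do not carry over. Pictures are saved under pics/ and viewed, at most 10 in all, crops included, and the job is handed in when it is done.

Besides the shell and the picture viewer there is one more tool, called after "Emit:" as a command line: name --argument value ..., lists and objects as JSON in quotes. servo_tool: Moves the arm, as the interface text tells. Its arguments: {"type":"object","properties":{"commands":{"type":"array"},"squeeze":{"type":"number"}},"required":["commands"]}

```bash
ls; mkdir -p pics
python3 - <<'E'
from rig import *
import cv2,numpy as np
s=sense();print(s)
for n in("top","side"):
    c=capture(n);cv2.imwrite(f"pics/{n}0.png",c["pixels"][:,:,::-1]);np.savez(f"{n}0.npz",**c)
    R=cv2.Rodrigues(np.array(c["rvec"],float))[0];print(n,c["fx"],c["cx"],c["cy"],c["distortion"],"cam pos",-R.T@np.array(c["tvec"]).ravel(),"fwd",R[2],"right",R[0])
E
```

```text
pics
{'time_s': 0.0, 'joints': array([ 1.12457412e+00,  3.13444532e-01,  1.49842851e+00, -1.24540714e-05,
        1.33097593e+00, -2.23401190e-01]), 'dq': array([-6.59355605e-04,  1.54105021e-04,  2.73163704e-03, -1.85865184e-03,
        1.32700933e-04, -6.08170421e-05]), 'tau': array([-1.05491807e-03, -4.12265146e+01, -2.59737647e+01, -2.39760302e-04,
        4.21865378e-03,  9.95796086e-06]), 'eef_pos': array([115.9209828 , 511.7874367 , 230.74109239]), 'ee_rot': array([-2.00695739e-04,  1.11178678e-01,  9.93800235e-01, -5.95266585e-04]), 'force': array([ 0.43431896, -0.21275599,  0.05971135]), 'wrist_torque': array([0.00919734, 0.0252771 , 0.0321453 ]), 'grip_force': 0.0, 'grip_width': 1.000102528073726}
top 487.64035912018016 275.8184968067691 210.6296357194401 [-0.16316095  0.          0.          0.          0.        ] cam pos [465.1643286  270.00799049 990.01142361] fwd [ 0.08269055  0.00496761 -0.99656289] right [-0.00176406 -0.99998528 -0.00513105]
side 441.03685277727936 285.3438078070314 209.3564023326705 [0.02254956 0.         0.         0.         0.        ] cam pos [359.3772712  933.65010591 593.49925798] fwd [ 0.22226844 -0.81364173 -0.53720003] right [-0.96834185 -0.24843481 -0.02437621]
```

View pics/top0.png

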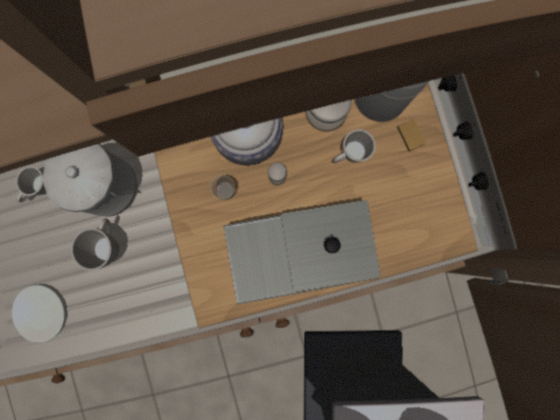

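View pics/side0.png

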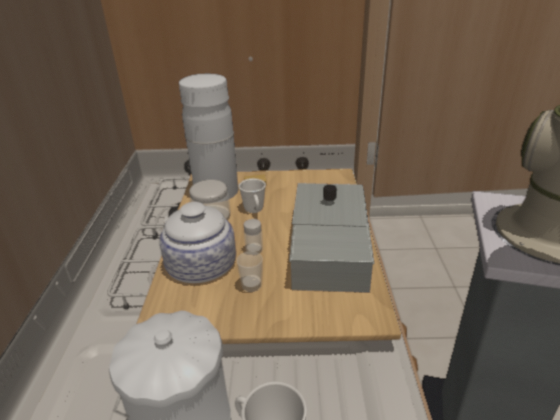

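Top view: tin corners about (228,225), (370,201), (380,280), (238,301), knob at (332,244); shaker (277,174), glass (224,187), cup (358,146). The side view shows the tin at (330,240) and the free board on both ends.

```bash
cat > h.py <<'E'
import numpy as np,cv2
from scipy.spatial.transform import Rotation as Ro
def cal(c):
    K=np.array([[c["fx"],0,c["cx"]],[0,c["fy"],c["cy"]],[0,0,1]],float)
    return K,np.array(c["distortion"],float).ravel(),cv2.Rodrigues(np.array(c["rvec"],float).ravel())[0],np.array(c["tvec"],float).ravel()
def cloud(c):
    K,D,R,t=cal(c);h,w=c["z_map"].shape
    uv=np.stack(np.meshgrid(np.arange(w),np.arange(h)),-1).reshape(-1,1,2).astype(np.float32)
    n=cv2.undistortPoints(uv,K,D).reshape(h,w,2);z=c["z_map"]
    P=np.dstack([n*z[...,None],z]);W=(P-t)@R;W[z==0]=np.nan
    return W
def plane(c,uv,z):
    K,D,R,t=cal(c);n=cv2.undistortPoints(np.array(uv,np.float32).reshape(-1,1,2),K,D).reshape(-1,2)
    d=np.c_[n,np.ones(len(n))]@R;o=-R.T@t
    return o+d*((z-o[2])/d[:,2])[:,None]
def proj(c,P):
    K,D,R,t=cal(c);return cv2.projectPoints(np.array(P,float).reshape(-1,1,3),R,t,K,D)[0].reshape(-1,2)
def R_of(s):
    q=s["ee_rot"];return Ro.from_quat([q[1],q[2],q[3],q[0]]).as_matrix()
E
python3 - <<'E'
from h import *
c=dict(np.load("top0.npz"));W=cloud(c);z=W[...,2]
d=dict(np.load("side0.npz"));V=cloud(d)
sub=np.zeros(z.shape,bool);sub[190:315,215:395]=1
m=sub&(z>105)&(z<140)
r=cv2.minAreaRect(W[m][:,:2].astype(np.float32));print("tintop",r,np.nanmedian(z[m]))
print(cv2.boxPoints(r))
L=m&(np.arange(560)[None,:]>295);print("lid z",np.nanmedian(z[L]),"cover z",np.nanmedian(z[m&(np.arange(560)[None,:]<280)]),"board z",np.nanmedian(z[180:190,300:330]))
lab=c["pixels"].max(2)<45
k=sub&lab; k=cv2.morphologyEx(k.astype(np.uint8),cv2.MORPH_OPEN,np.ones((5,5)));n,_,st,ce=cv2.connectedComponentsWithStats(k);print(st,ce)
i=np.argmax(st[1:,4])+1;print("knob",plane(c,[ce[i]],52+73+39-6),np.nanmedian(W[k>0],0))
lab=d["pixels"].max(2)<45;lab[:170]=0;lab[220:]=0;lab[:,:300]=0;lab[:,360:]=0
q=lab; print("side knob",np.argwhere(q).mean(0)[::-1],np.nanmedian(V[q],0),plane(d,[np.argwhere(q).mean(0)[::-1]],150))
# tall obstacles
for nm,(u,v) in dict(shaker=(277,172),glass=(224,187),cup=(355,146),jar=(248,130),can=(395,95),knobpanel=(480,180),cupb=(130,110),pot=(85,175)).items():print(nm,W[v,u].round())
for y in range(-150,700,60):
  a=W[:,:,:].reshape(-1,3);s=a[(abs(a[:,1]-y)<15)&(a[:,2]>200)];print(y,"tall: minx",s[:,0].min().round() if len(s) else None, s[np.argmin(s[:,0]),2].round() if len(s) else None)
E
```

```text
tintop ((492.99945068359375, 235.63525390625), (203.58189392089844, 268.26898193359375), 10.186274528503418) 123.74508104588077
[[369.09137  349.6539  ]
 [416.5345    85.613365]
 [616.90753  121.61661 ]
 [569.4644   385.65714 ]]
lid z 124.9172516330858 cover z 121.81649212701893 board z 52.07260375548661
[[     0      0    560    420 235053]
 [   325    238     15     13    147]] [[279.46690321 209.47886221]
 [332.42176871 243.29931973]]
knob [[478.04372821 177.65333432 158.        ]] [478.49573984 176.94410303 160.55284616]
side knob [329.12  193.136] [472.42933061 190.03446096 152.05252875] [[473.0429195  185.83323296 150.        ]]
shaker [608. 272. 119.]
glass [588. 374.  62.]
cup [668. 120.  60.]
jar [676. 323. 157.]
can [721.  76. 217.]
knobpanel [ 602. -129.   62.]
cupb [554. 364. 693.]
pot [595. 604. 179.]
-150 tall: minx 294.0 260.0
-90 tall: minx 764.0 236.0
-30 tall: minx None None
30 tall: minx 637.0 616.0
90 tall: minx 621.0 641.0
150 tall: minx 605.0 637.0
210 tall: minx 589.0 628.0
270 tall: minx 573.0 689.0
330 tall: minx 557.0 668.0
390 tall: minx 545.0 686.0
450 tall: minx 548.0 597.0
510 tall: minx 533.0 585.0
570 tall: minx None None
630 tall: minx None None
690 tall: minx None None
```

Run:
```python
import rig; print([n for n in dir(rig) if n[0]!='_']); print(getattr(rig,'grip_depth',None))
from h import *
c=dict(np.load("top0.npz"));W=cloud(c);z=W[...,2]
d=dict(np.load("side0.npz"))
m=(z>112)&(z<135);m[:190]=0;m[315:]=0;m[:,:215]=0;m[:,395:]=0
m=cv2.morphologyEx(m.astype(np.uint8),cv2.MORPH_OPEN,np.ones((5,5)))
n,l,st,ce=cv2.connectedComponentsWithStats(m);i=np.argmax(st[1:,4])+1
P=W[l==i][:,:2].astype(np.float32);r=cv2.minAreaRect(P);print(r);print(cv2.boxPoints(r))
# knob by two rays
def ray(c,uv):
    a=plane(c,[uv],0)[0];b=plane(c,[uv],150)[0];v=b-a;return a,v/np.linalg.norm(v)
a,u=ray(c,(332.4,243.3));
for z0 in(140,148,155): print(z0,plane(c,[(332.4,243.3)],z0)[0],plane(d,[(329.1,193.1)],z0)[0])
# board outline, right edge pts on plane 52
print(plane(c,[(478,247),(435,85),(155,155),(197,326)],52).round())
for v in(200,215,230):print([tuple(W[v,x].round().astype(int)) for x in range(400,500,10)])
```

```text
['PlanningError', 'capture', 'finish_job', 'grip_depth', 'sense']
18.700000000000003
((465.10174560546875, 228.03549194335938), (145.56787109375, 262.90704345703125), 10.056648254394531)
[[370.48145  344.75964 ]
 [416.39075   85.892006]
 [559.72205  111.31134 ]
 [513.81274  370.179   ]]
140 [478.32133897 175.69344899 140.        ] [475.66921323 168.83818562 140.        ]
148 [478.19750994 176.58110333 148.        ] [473.61775334 182.32992845 148.        ]
155 [478.08915955 177.35780088 155.        ] [471.82272594 194.13520342 155.        ]
[[ 470. -124.   52.]
 [ 798.  -49.   52.]
 [ 654.  513.   52.]
 [ 321.  426.   52.]]
[(np.int64(563), np.int64(32), np.int64(51)), (np.int64(563), np.int64(13), np.int64(54)), (np.int64(563), np.int64(-8), np.int64(51)), (np.int64(563), np.int64(-27), np.int64(54)), (np.int64(563), np.int64(-49), np.int64(51)), (np.int64(563), np.int64(-69), np.int64(53)), (np.int64(563), np.int64(-89), np.int64(54)), (np.int64(568), np.int64(-128), np.int64(10)), (np.int64(568), np.int64(-150), np.int64(9)), (np.int64(564), np.int64(-157), np.int64(44))]
[(np.int6
[... 210 characters left out ...]
64(53)), (np.int64(534), np.int64(-68), np.int64(51)), (np.int64(534), np.int64(-89), np.int64(52)), (np.int64(537), np.int64(-127), np.int64(9)), (np.int64(537), np.int64(-150), np.int64(7)), (np.int64(535), np.int64(-164), np.int64(24))]
[(np.int64(505), np.int64(34), np.int64(52)), (np.int64(505), np.int64(13), np.int64(51)), (np.int64(504), np.int64(-6), np.int64(55)), (np.int64(504), np.int64(-27), np.int64(51)), (np.int64(504), np.int64(-47), np.int64(52)), (np.int64(504), np.int64(-68), np.int64(51)), (np.int64(504), np.int64(-87), np.int64(54)), (np.int64(504), np.int64(-108), np.int64(53)), (np.int64(505), np.int64(-148), np.int64(10)), (np.int64(505), np.int64(-170), np.int64(10))]
```

Emit:
servo_tool --commands '[[-1,[-0.0267,-0.0154,0],[0,0,0]],[-1,[-0.0267,-0.0154,0],[0,0,0]],[-1,[-0.0267,-0.0154,0],[0,0,0]],[-1,[-0.0267,-0.0154,0],[0,0,0]],[-1,[-0.0267,-0.0154,0],[0,0,0]],[-1,[-0.0267,-0.0154,0],[0,0,0]],[-1,[-0.0267,-0.0154,0],[0,0,0]],[-1,[-0.0267,-0.0154,0],[0,0,0]],[-1,[-0.0267,-0.0154,0],[0,0,0]],[-1,[-0.0267,-0.0154,0],[0,0,0]]]' --squeeze 60

```text
time_s: 0.93
eef_pos: [343.2, 301.6, 231.2]
ee_rot: [-0.0, 0.111, 0.994, -0.0]
force: [0.7, 1.5, 0.3]
grip_width: 0.999
grip_force: 0.0
```

Emit:
servo_tool --commands '[[-1,[-0.0267,-0.0154,0],[0,0,0]],[-1,[-0.0267,-0.0154,0],[0,0,0]],[-1,[-0.0267,-0.0154,0],[0,0,0]],[-1,[-0.0267,-0.0154,0],[0,0,0]],[-1,[-0.0267,-0.0154,0],[0,0,0]],[-1,[-0.0267,-0.0154,0],[0,0,0]],[-1,[0,0,0],[0,0,0.933]],[-1,[0,0,0],[0,0,0.933]],[-1,[0,0,0],[0,0,0.933]],[-1,[0,0,0],[0,0,0.933]]]'

```text
time_s: 1.77
eef_pos: [478.2, 177.1, 230.9]
ee_rot: [-0.0, 0.305, 0.953, -0.0]
force: [0.2, -0.6, -0.7]
grip_width: 0.997
grip_force: 0.0
```

Emit:
servo_tool --commands '[[-1,[0,0,0],[0,0,0.933]],[-1,[0,0,0],[0,0,0.933]],[-1,[0,0,0],[0,0,0.933]],[-1,[0,0,0],[0,0,0.933]],[-1,[0,0,0],[0,0,0.933]],[-1,[0,0,0],[0,0,0.933]],[-1,[0,0,0],[0,0,0.933]],[-1,[0,0,0],[0,0,0.933]],[-1,[0,0,0],[0,0,0]],[-1,[0,0,0],[0,0,0]]]'

```text
time_s: 2.6
eef_pos: [478.1, 177.3, 231.1]
ee_rot: [-0.0, 0.641, 0.767, -0.0]
force: [0.0, 0.5, 0.6]
grip_width: 0.998
grip_force: 0.0
```

Run:
```python
from rig import *
from h import *
s=sense();print(s["time_s"],s["eef_pos"],R_of(s).round(3),s["joints"].round(2))
c=capture("side");cv2.imwrite("pics/side1.png",c["pixels"][:,:,::-1])
print("knob delta in tool:",R_of(s).T@(np.array([477,177,148-18.7])-s["eef_pos"]))
```

```text
2.6 [478.09493967 177.28902449 231.06795614] [[-0.177  0.984 -0.001]
 [ 0.984  0.177 -0.   ]
 [-0.    -0.001 -1.   ]] [ 0.13  0.28  1.54 -0.    1.32 -0.05]
knob delta in tool: [-8.97773166e-02 -1.07115177e+00  1.01768580e+02]
```

View pics/side1.png

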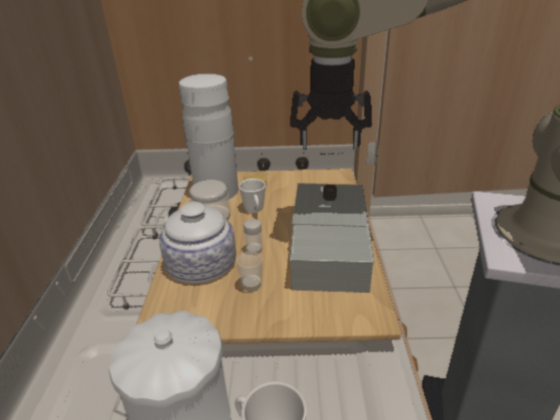

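The gripper (331,130) stands right above the knob (330,190). I descend and grip.

Emit:
servo_tool --commands '[[-1,[0,0,0.02],[0,0,0]],[-1,[0,0,0.02],[0,0,0]],[-1,[0,0,0.02],[0,0,0]],[-1,[0,0,0.015],[0,0,0]],[-1,[0,0,0.015],[0,0,0]],[-1,[0,0,0.011],[0,0,0]],[0.2,[0,0,0],[0,0,0]],[1,[0,0,0],[0,0,0]],[1,[0,0,0],[0,0,0]],[1,[0,0,0],[0,0,0]]]'

```text
time_s: 3.48
eef_pos: [478.6, 177.4, 131.2]
ee_rot: [0.001, 0.642, 0.767, 0.001]
force: [0.2, -0.4, 0.6]
grip_width: 0.456
grip_force: 0.0
```

Emit:
servo_tool --commands '[[1,[0,0,0],[0,0,0]],[1,[0,0,0],[0,0,0]],[1,[0,0,0],[0,0,0]],[1,[0,0,0],[0,0,0]]]'

```text
time_s: 3.82
eef_pos: [476.9, 177.0, 131.4]
ee_rot: [-0.001, 0.642, 0.767, -0.001]
force: [-10.2, -3.9, 13.6]
grip_width: 0.307
grip_force: 59.4
```

Emit:
servo_tool --commands '[[1,[0,0,-0.004],[0,0,0]],[1,[0,0,-0.006],[0,0,0]],[1,[0,0,-0.01],[0,0,0]],[1,[0,0,-0.015],[0,0,0]],[1,[0,0,-0.015],[0,0,0]],[1,[0,0,0],[0,0,0]]]'

```text
time_s: 4.32
eef_pos: [480.0, 177.6, 183.9]
ee_rot: [0.002, 0.642, 0.766, 0.003]
force: [-0.0, -0.4, -2.4]
grip_width: 0.308
grip_force: 59.4
```

Emit:
servo_tool --commands '[[1,[-0.01,0,0],[0,0,0]],[1,[-0.02,0,0],[0,0,0]],[1,[-0.025,0,0],[0,0,0]],[1,[-0.025,0,0],[0,0,0]],[1,[-0.025,0,0],[0,0,0]],[1,[-0.025,0,0],[0,0,0]],[1,[-0.025,0,0],[0,0,0]],[1,[-0.02,0,0],[0,0,0]],[1,[-0.013,0,0],[0,0,0]],[1,[0,0,0],[0,0,0]]]'

```text
time_s: 5.15
eef_pos: [511.1, -10.2, 179.6]
ee_rot: [-0.0, 0.643, 0.766, -0.0]
force: [0.8, 0.6, -0.9]
grip_width: 0.315
grip_force: 59.4
```

Run:
```python
from rig import *
from h import *
s=sense();print(s["time_s"],s["eef_pos"],s["grip_width"],s["force"])
a=capture("side")["pixels"][100:400,200:520,::-1];c=capture("top");np.savez("top2.npz",**c)
b=c["pixels"][120:320,200:500,::-1]
a=cv2.resize(a,(400,375));b=cv2.resize(b,(400,267));b=cv2.copyMakeBorder(b,0,108,0,0,cv2.BORDER_CONSTANT)
cv2.imwrite("pics/c2.png",np.hstack([a,b]))
```

```text
5.15 [511.14792898 -10.19698065 179.59326882] 0.31472793707751845 [ 0.76562378  0.61399983 -0.91538894]
```

View pics/c2.png

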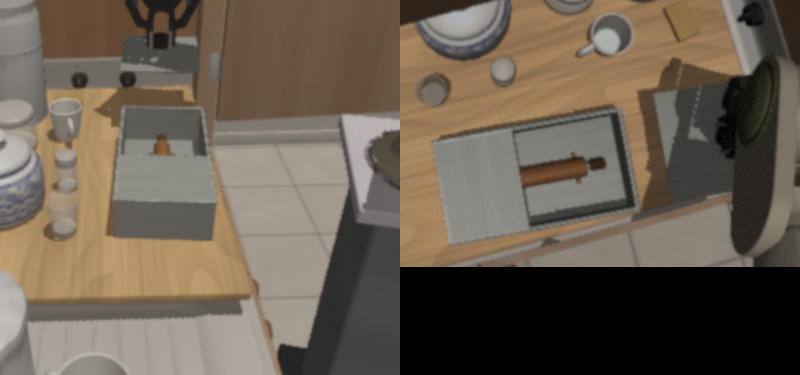

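The lid is held level, right of the tin; the open tin shows the pin at (560,172) in the crop. I shift the lid 30 mm back, so that it stands wholly on the board, and lower it.

Emit:
servo_tool --commands '[[1,[0,0.015,0],[0,0,0]],[1,[0,0.015,0.01],[0,0,0]],[1,[0,0,0.02],[0,0,0]],[1,[0,0,0.02],[0,0,0]],[1,[0,0,0.02],[0,0,0]],[1,[0,0,0.015],[0,0,0]],[1,[0,0,0.01],[0,0,0]],[1,[0,0,0.007],[0,0,0]],[1,[0,0,0.003],[0,0,0]],[1,[0,0,0],[0,0,0]]]'

```text
time_s: 6.08
eef_pos: [540.6, -2.2, 75.2]
ee_rot: [-0.0, 0.642, 0.766, -0.0]
force: [0.2, -0.8, -1.8]
grip_width: 0.31
grip_force: 59.6
```

Emit:
servo_tool --commands '[[1,[0,0,0.002],[0,0,0]],[1,[0,0,0.002],[0,0,0]],[1,[0,0,0],[0,0,0]],[1,[0,0,0],[0,0,0]]]'

```text
time_s: 6.42
eef_pos: [540.7, -2.6, 71.6]
ee_rot: [0.0, 0.642, 0.766, 0.0]
force: [0.1, 0.3, -1.8]
grip_width: 0.309
grip_force: 59.6
```

Emit:
servo_tool --commands '[[1,[0,0,0.002],[0,0,0]],[1,[0,0,0.001],[0,0,0]],[1,[0,0,0],[0,0,0]],[1,[0,0,0],[0,0,0]]]'

```text
time_s: 6.75
eef_pos: [540.6, -2.5, 68.3]
ee_rot: [-0.0, 0.642, 0.766, -0.0]
force: [-0.3, 0.9, -1.5]
grip_width: 0.305
grip_force: 59.6
```

Emit:
servo_tool --commands '[[1,[0,0,0.001],[0,0,0]],[1,[0,0,0],[0,0,0]],[1,[0,0,0],[0,0,0]]]'

```text
time_s: 7.0
eef_pos: [540.8, -2.5, 67.7]
ee_rot: [0.0, 0.642, 0.766, 0.0]
force: [-0.8, 0.3, 3.8]
grip_width: 0.313
grip_force: 59.9
```

Emit:
servo_tool --commands '[[0.1,[0,0,0.0005],[0,0,0]],[-0.3,[0,0,0],[0,0,0]],[-0.5,[0,0,0],[0,0,0]],[-0.5,[0,0,0],[0,0,0]],[-0.5,[0,0,-0.01],[0,0,0]],[-0.5,[0,0,-0.02],[0,0,0]],[-0.5,[0,0,-0.03],[0,0,0]],[-0.5,[0,0,-0.03],[0,0,0]],[-0.5,[0,0,-0.03],[0,0,0]],[-0.5,[0,0,0],[0,0,0]]]'

```text
time_s: 7.83
eef_pos: [542.8, -2.9, 193.4]
ee_rot: [0.005, 0.642, 0.766, 0.002]
force: [0.2, -1.0, 1.4]
grip_width: 0.749
grip_force: 0.0
```

Run:
```python
from rig import *
from h import *
s=sense();print(s["time_s"],s["eef_pos"],s["grip_width"])
c=dict(np.load("top2.npz"));hsv=cv2.cvtColor(c["pixels"],cv2.COLOR_RGB2HSV);W=cloud(c)
m=(hsv[...,0]<15)&(hsv[...,1]>110);m[:225]=0;m[265:]=0;m[:,:285]=0;m[:,365:]=0
yx=np.argwhere(m);n,l,st,ce=cv2.connectedComponentsWithStats(m.astype(np.uint8));print(st,ce)
r=W[m];print(np.nanpercentile(r[:,2],[5,50,95]))
P=plane(c,yx[:,::-1].astype(float),84)[:,:2]
R=cv2.minAreaRect(P.astype(np.float32));print(R,cv2.boxPoints(R))
O=np.array([465,229]);t=np.array([.1746,-.9846]);nn=np.array([.9846,.1746])
A=np.c_[(P-O)@t,(P-O)@nn]
for a in range(-20,120,10):
  q=A[abs(A[:,0]-a)<5];print(a,(q[:,1].min().round(1),q[:,1].max().round(1)) if len(q) else None)
print(A[:,0].min(),A[:,0].max())
a=c["pixels"][190:310,215:395,::-1];cv2.imwrite("pics/c3.png",cv2.resize(a,None,fx=4,fy=4,interpolation=cv2.INTER_CUBIC))
# lid check now
c=capture("top");W=cloud(c);z=W[...,2];m=(W[...,1]<70)&(W[...,1]>-110)&(W[...,0]<640)&(W[...,0]>440)&(z>56)&(z<66);print("lid",cv2.minAreaRect(W[m][:,:2].astype(np.float32)),np.percentile(z[m],[5,50,95]))
```

```text
7.8333 [542.7953463   -2.93434975 193.39953247] 0.7491241496592806
[[     0      0    560    420 234489]
 [   291    235     49     25    652]
 [   343    239     10      8     59]] [[279.3836939  209.38328024]
 [315.17177914 248.51226994]
 [347.54237288 242.27118644]]
[80.89519832 87.49256121 91.15074019]
((473.7778015136719, 189.8163299560547), (39.5742301940918, 115.46197509765625), 4.143542289733887) [[449.87103 245.96669]
 [458.2138  130.8065 ]
 [497.68457 133.66597]
 [489.3418  248.82616]]
-20 (np.float64(-12.0), np.float64(10.5))
-10 (np.float64(-12.6), np.float64(12.0))
0 (np.float64(-12.1), np.float64(11.5))
10 (np.float64(-12.3), np.float64(12.1))
20 (np.float64(-12.1), np.float64(11.9))
30 (np.float64(-12.0), np.float64(12.1))
40 (np.float64(-12.1), np.float64(12.2))
50 (np.float64(-12.0), np.float64(12.1))
60 (np.float64(-20.1), np.float64(19.9))
70 (np.float64(-11.7), np.float64(10.9))
80 (np.float64(-5.2), np.float64(5.7))
90 (np.float64(-5.1), np.float64(5.9))
100 (np.float64(-4.3), np.float64(5.2))
110 None
-18.52968629328517 98.2782222450162
lid ((540.2991943359375, 3.0048294067382812), (198.73675537109375, 133.8126220703125), 0.09886401891708374) [58.34404652 61.0772761  63.80477159]
```

View pics/c3.png

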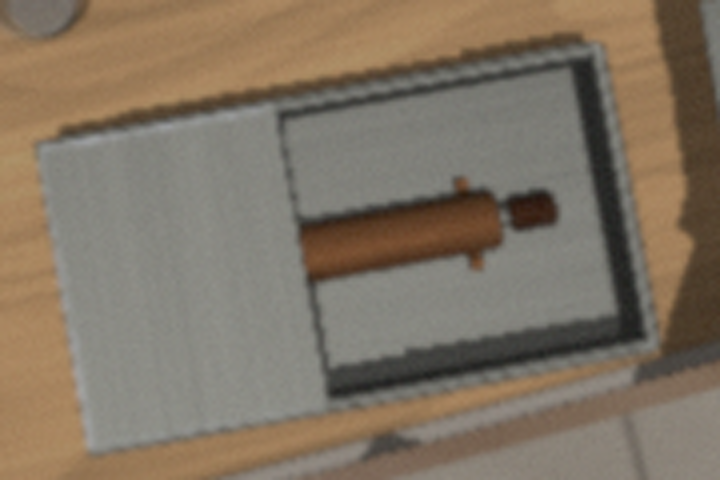

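Pin axis lies on the tin's centreline, its tip at tin x≈99 mm, the rest's stops at x≈62. I grip at x≈33.

Emit:
servo_tool --commands '[[-0.2,[0.015,-0.0035,0],[0,0,0]],[-0.2,[0.025,-0.0044,0],[0,0,0]],[-0.2,[0.029,-0.0045,0],[0,0,0]],[-0.2,[0.03,-0.005,0],[0,0,0]],[-0.2,[0.03,-0.005,0],[0,0,0]],[-0.2,[0.03,-0.005,0],[0,0,0]],[-0.2,[0.03,-0.005,0],[0,0,0]],[-0.2,[0.02,-0.003,0],[0,0,0]],[-0.2,[0,0,0],[0,0,0]],[-0.2,[0,0,0],[0,0,0]]]'

```text
time_s: 8.72
eef_pos: [468.1, 197.9, 186.0]
ee_rot: [-0.001, 0.642, 0.767, -0.001]
force: [-0.4, 0.3, -0.1]
grip_width: 0.602
grip_force: 0.0
```

Run:
```python
from rig import *
from h import *
s=sense();print(s["time_s"],s["eef_pos"],s["grip_width"],R_of(s).round(3))
print(R_of(s).T@(np.array([470.8,196.5,61])-s["eef_pos"]))
```

```text
8.7167 [468.12642446 197.9270189  185.99009233] 0.6016310806185602 [[-0.177  0.984 -0.002]
 [ 0.984  0.177 -0.   ]
 [-0.    -0.002 -1.   ]]
[ -1.86978329   2.60874428 124.98562291]
```

Emit:
servo_tool --commands '[[-0.2,[-0.002,0.0026,0.01],[0,0,0]],[-0.2,[0,0,0.02],[0,0,0]],[-0.2,[0,0,0.02],[0,0,0]],[-0.2,[0,0,0.02],[0,0,0]],[-0.2,[0,0,0.02],[0,0,0]],[-0.2,[0,0,0.01],[0,0,0]],[-0.2,[0,0,0.01],[0,0,0]],[-0.2,[0,0,0.01],[0,0,0]],[-0.2,[0,0,0.005],[0,0,0]],[-0.2,[0,0,0],[0,0,0]]]'

```text
time_s: 9.55
eef_pos: [471.9, 195.3, 61.0]
ee_rot: [-0.0, 0.643, 0.766, -0.0]
force: [0.6, -0.4, -0.2]
grip_width: 0.601
grip_force: 0.0
```

Emit:
servo_tool --commands '[[0.3,[0,0,0],[0,0,0]],[0.6,[0,0,0],[0,0,0]],[1,[0,0,0],[0,0,0]],[1,[0,0,0],[0,0,0]],[1,[0,0,0],[0,0,0]],[1,[0,0,0],[0,0,0]],[1,[0,0,0],[0,0,0]]]' --squeeze 70

```text
time_s: 10.13
eef_pos: [472.6, 195.6, 62.5]
ee_rot: [0.0, 0.642, 0.766, 0.001]
force: [-1.1, -0.0, 6.7]
grip_width: 0.303
grip_force: 68.7
```

Emit:
servo_tool --commands '[[1,[-0.0002,0,-0.0042],[0,-0.333,0]],[1,[-0.0004,0,-0.0042],[0,-0.333,0]],[1,[-0.0005,0,-0.0041],[0,-0.333,0]],[1,[-0.0007,0,-0.0041],[0,-0.333,0]],[1,[-0.0008,0,-0.0041],[0,-0.333,0]],[1,[0,0,0],[0,0,0]]]'

```text
time_s: 10.63
eef_pos: [472.3, 195.1, 83.0]
ee_rot: [0.067, 0.64, 0.764, -0.056]
force: [1.2, -0.6, -1.8]
grip_width: 0.3
grip_force: 68.7
```

Emit:
servo_tool --commands '[[1,[-0.001,0,-0.0041],[0,-0.333,0]],[1,[-0.0011,0,-0.0041],[0,-0.333,0]],[1,[-0.0012,0,-0.004],[0,-0.333,0]],[1,[-0.0014,0,-0.004],[0,-0.333,0]],[1,[-0.0015,0,-0.004],[0,-0.333,0]],[1,[0,0,0],[0,0,0]],[1,[0,0,0],[0,0,0]]]'

```text
time_s: 11.22
eef_pos: [472.3, 193.5, 103.3]
ee_rot: [0.132, 0.633, 0.755, -0.111]
force: [-0.7, 0.3, -0.8]
grip_width: 0.302
grip_force: 68.8
```

Run:
```python
from rig import *
from h import *
s=sense();R=R_of(s);print(s["time_s"],s["eef_pos"],s["grip_width"],s["force"],R.round(3))
O=np.array([465,229,52]);t=np.array([.1746,-.9846,0]);nn=np.array([.9846,.1746,0])
d=s["eef_pos"]-O;print("tcp tin",d@t,d@nn,d[2],"tilt",np.degrees(np.arcsin(-R[2,0])))
c=capture("side");cv2.imwrite("pics/side4.png",cv2.resize(c["pixels"][60:330,200:480,::-1],(622,600)))
```

```text
11.2167 [472.34673105 193.47181911 103.33021995] 0.3017426517654212 [-0.69872039  0.29428515 -0.81251767] [[-0.165  0.985  0.059]
 [ 0.926  0.175 -0.335]
 [-0.34  -0.001 -0.94 ]]
tcp tin 36.263786143643365 1.0303710043421876 51.330219954957656 tilt 19.87752756609887
```

View pics/side4.png

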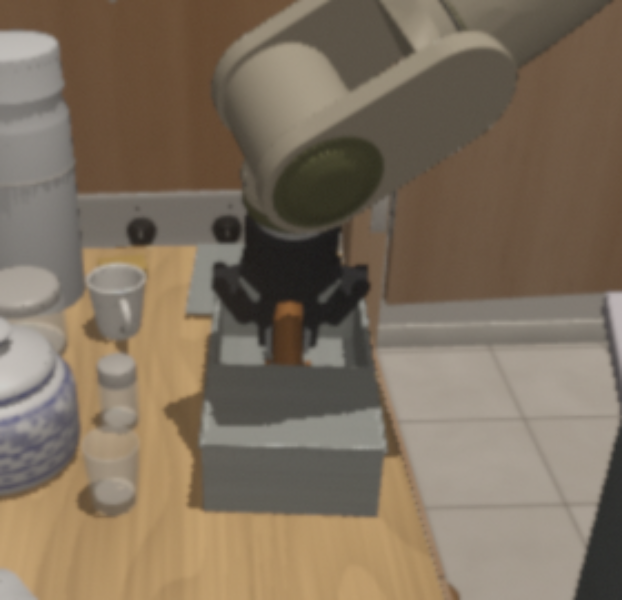

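Emit:
servo_tool --commands '[[1,[-0.005,0,0],[0,0,0]],[1,[-0.01,0,0],[0,0,0]],[1,[-0.012,0,0],[0,0,0]],[1,[-0.012,0,0],[0,0,0]],[1,[0,0,0],[0,0,0]]]'

```text
time_s: 11.68
eef_pos: [479.7, 154.9, 118.2]
ee_rot: [0.133, 0.634, 0.754, -0.111]
force: [0.4, -0.3, -1.5]
grip_width: 0.303
grip_force: 68.8
```

Emit:
servo_tool --commands '[[1,[-0.01,0,0],[0,0,0]],[1,[-0.012,0,0],[0,0,0]],[1,[-0.014,0,0],[0,0,0]],[1,[-0.014,0,0],[0,0,0]],[1,[-0.014,0,0],[0,0,0]],[1,[-0.012,0,0],[0,0,0]],[1,[0,0,0],[0,0,0]]]'

```text
time_s: 12.27
eef_pos: [492.1, 84.9, 144.1]
ee_rot: [0.134, 0.633, 0.754, -0.111]
force: [-1.0, 0.2, -1.8]
grip_width: 0.3
grip_force: 68.8
```

Run:
```python
from rig import *
from h import *
s=sense();R=R_of(s);print(s["time_s"],s["eef_pos"],s["grip_width"],s["force"])
O=np.array([465,229,52]);t=np.array([.1746,-.9846,0]);nn=np.array([.9846,.1746,0])
d=s["eef_pos"]-O;print("tcp tin",d@t,d@nn,d[2],"tilt",np.degrees(np.arcsin(-R[2,0])))
c=capture("side");cv2.imwrite("pics/side5.png",cv2.resize(c["pixels"][60:330,200:480,::-1],(622,600)))
```

```text
12.2667 [492.06397865  84.91989154 144.09348625] 0.2999136254564058 [-0.96238166  0.19920649 -1.78351117]
tcp tin 146.5866454595535 1.4908064467028055 92.09348625329815 tilt 20.012800151641247
```

View pics/side5.png

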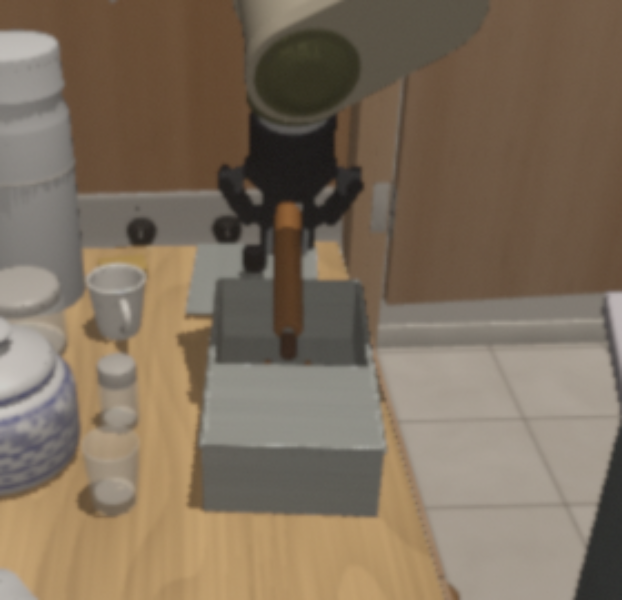

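The pin's lower handle (288,345) is now clear of the cover edge. Lift straight up, then level it.

Emit:
servo_tool --commands '[[1,[-0.003,0,-0.008],[0,0,0]],[1,[-0.0055,0,-0.015],[0,0,0]],[1,[-0.0055,0,-0.015],[0,0,0]],[1,[-0.0055,0,-0.015],[0,0,0]],[1,[-0.0055,0,-0.015],[0,0,0]],[1,[-0.0055,0,-0.015],[0,0,0]],[1,[-0.0055,0,-0.015],[0,0,0]],[1,[-0.003,0,-0.008],[0,0,0]],[1,[0,0,0],[0,0,0]]]'

```text
time_s: 13.07
eef_pos: [492.0, 87.0, 257.9]
ee_rot: [0.134, 0.633, 0.755, -0.11]
force: [0.9, -0.0, -1.0]
grip_width: 0.304
grip_force: 68.9
```

Emit:
servo_tool --commands '[[1,[0,0,0],[0,0.3,0]],[1,[0,0,0],[0,0.55,0]],[1,[0,0,0],[0,0.6,0]],[1,[0,0,0],[0,0.6,0]],[1,[0,0,0],[0,0.6,0]],[1,[0,0,0],[0,0.4,0]],[1,[0,0,0],[0,0.28,0]],[1,[0,0,0],[0,0,0]],[1,[0,0,0],[0,0,0]],[1,[0,0,0],[0,0,0]]]'

```text
time_s: 13.9
eef_pos: [491.3, 86.7, 255.5]
ee_rot: [-0.0, 0.642, 0.766, -0.001]
force: [0.4, 0.2, -1.2]
grip_width: 0.3
grip_force: 68.8
```

Run:
```python
from rig import *
from h import *
s=sense();R=R_of(s);print(s["time_s"],s["eef_pos"],s["grip_width"],s["force"],"tilt",np.degrees(np.arcsin(-R[2,0])))
c=capture("side");d=capture("top");K=c["pixels"]
hsv=cv2.cvtColor(K,cv2.COLOR_RGB2HSV)
a=cv2.resize(K[30:330,200:500,::-1],(400,400));b=cv2.resize(d["pixels"][80:320,200:500,::-1],(400,320));b=cv2.copyMakeBorder(b,0,80,0,0,cv2.BORDER_CONSTANT)
cv2.imwrite("pics/c6.png",np.hstack([a,b]))
# pin slope from side depth
V=cloud(c);m=(hsv[...,0]<15)&(hsv[...,1]>130)&(V[...,2]>170)&(V[...,0]<620)
m=cv2.morphologyEx(m.astype(np.uint8),cv2.MORPH_OPEN,np.ones((3,3)))>0;P=V[m];print(len(P),P.min(0),P.max(0))
y=P[:,1]
for lo in range(-60,260,20):
  q=P[(y>=lo)&(y<lo+20)]
  if len(q)>5:print(lo,len(q),np.percentile(q[:,2],95).round(1))
W=cloud(d);
for nm,(u,v) in dict(shaker=(277,172),glass=(224,187),cup=(355,146)).items():print(nm,W[v,u].round())
V=cloud(c);m=(V[...,1]<95)&(V[...,1]>-110)&(V[...,0]<640)&(V[...,0]>440)&(V[...,2]>56)&(V[...,2]<68);q=V[m]
A=np.c_[q[:,:2],np.ones(len(q))];print("lid plane",np.linalg.lstsq(A,q[:,2],rcond=None)[0],np.median(q[:,2]))
```

```text
13.9 [491.25433557  86.68522322 255.54063463] 0.30043302689708246 [ 0.43352524  0.22674564 -1.21901405] tilt 0.03966282731243469
449 [ 457.41744553 -165.14337252  201.68844729] [542.28300608 225.2499803  282.83562115]
20 7 276.3
40 12 282.4
60 30 282.2
80 44 282.0
100 48 282.0
120 48 282.0
140 47 281.8
160 40 281.2
180 117 280.6
200 35 275.6
220 20 274.8
shaker [607. 272. 120.]
glass [588. 374.  63.]
cup [669. 120.  59.]
lid plane [-8.35920430e-04 -6.07403685e-04  6.07899083e+01] 60.321910305217884
```

View pics/c6.png

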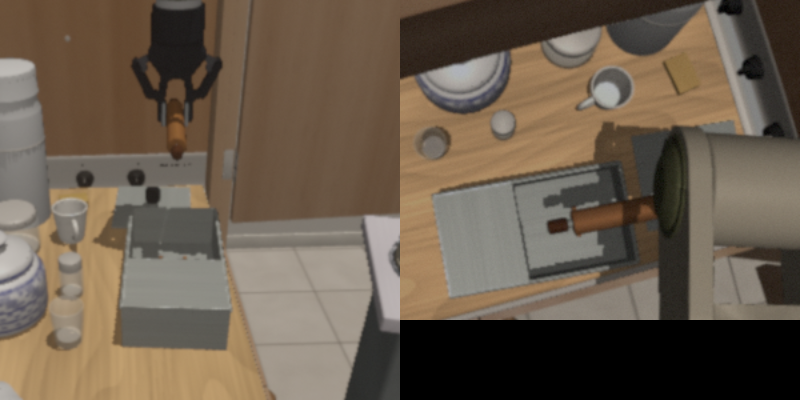

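The picture shows the pin held level above the tin with its axis at z ≈ 268. The lid lies flat on the board and the bystanders have not moved.

```bash
python3 -c "from rig import *; print(finish_job())"
```

```text
the job is handed in; nothing more can be done
None
```

The job is handed in at about 14 s: the lid lies flat, knob up, on the board to the right of the tin, and the pin is held still and level about 13 cm above the tin's top, with the shaker, cup and glass not moved.

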